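Push-test a pipette tip rack with a spring gauge

TASK

Take the orange push gauge out of its blue stand and use it to push-test the yellow tip rack lying in the sloping cradle: set the gauge's white plunger on the red spot, with the gauge square to the sloping rack plate, and press gently until the plunger is about half way in. Finish while still holding the gauge there, pressed and steady; do not let go or put it back. Never push hard on the rack, keep the robot itself off the cradle and rack, and leave everything else on the bench where it is.

Things in the scene. Friction and masses are not known exactly. Their poses are not given: they have to be found in the camera images.
- gauge: Loose orange push gauge, upright in the blue stand. z runs along it, plunger end to top; x, y square to its flat sides (grip either pair). Origin: centre of the collar's underside, resting on the stand's top. Orange body 26 x 26 mm, z 6 to 90 mm; black collar 44 x 44 mm, z 0 to 6; steel nose 20 mm wide, z -14 to 0; white plunger below, relaxed tip at z = -44 mm. About 145 g.
- tip (a point): Lowest point of the white plunger's round end (12 mm diameter ball), on the gauge's axis. 44 mm below the gauge's origin when relaxed; moves with the plunger. Axes as those of the gauge.
- plunger (a joint): How far the plunger is pressed into the gauge, m: 0 relaxed, 0.016 fully in. Spring of 500 N/m, so half way (0.008) takes 4 N.
- stand: Blue block 85 x 85 x 60 mm high, fixed, with an upright hole 26 mm wide through its middle in which the gauge's nose and plunger hang; the gauge must rise 44 mm to be clear. Origin: centre of the underside.
- cradle: Aluminium cradle, fixed, base plate 150 (x) x 160 (y) x 10 mm, carrying a clear tip box with a yellow rack plate sloped at 20 degrees, low edge towards the cradle's -x side. Highest part about 132 mm above the bench. Origin: centre of the underside, z up.
- spot: Red disc, 20 mm wide, on the yellow plate, amid an emptied patch 45 x 45 mm; the black tips around stand 6 mm above it. Origin: centre of its upper face, about 108 mm above the bench. z: outward normal of the sloping plate (20 degrees from vertical, leaning to the low side); x up the slope, y across it. It does not give way.
- sparebox: Bystander: a part-used tip box with yellow rack, flat on the bench, 96 x 138 x 78 mm, no red spot. Origin: centre of the underside.
- bottle: Bystander: amber bottle with blue cap, 60 mm in diameter, 150 mm high. Origin: centre of the underside.
- beaker: Bystander: glass beaker, 70 mm in diameter, 90 mm high. Origin: centre of the underside.
- tuberack: Bystander: green rack of capped tubes, 60 x 120 x 62 mm. Origin: centre of the underside.
- boxlid: Bystander: clear box lid lying open side up, 95 x 135 x 30 mm. Origin: centre of the underside.
- jar: Bystander: white jar with red cap, 56 mm in diameter, 70 mm high. Origin: centre of the underside.
- marker: Bystander: blue marker pen lying flat, about 160 mm long along its y, 16 mm wide, 14 mm high. Origin: underside, below the middle of its blue part.
Not all that is in view belongs to the job. Leave any purple look-alike of the gauge alone. There is more than one size of the cradle; the one meant has the size given above.

How it is judged:
On the way, in this order (a step that is already met when the one before it is completed fails the run):
1. the gauge is held by the fingers, lifted clear of its stand (z of tip in the frame of stand above 0.063 m and contact force between the fingers and gauge above 2 N), for 0.1 s.
2. the plunger is on the red spot, gauge square to the plate, pressed about half way (x of tip in the frame of spot between -0.008 and 0.008 m and y of tip in the frame of spot between -0.008 and 0.008 m and contact force between gauge and spot above 1 N and value of joint plunger between 0.003 and 0.013 m and angle between the z axis of gauge and the z axis of spot, either way round below 0.14 rad), for 0.3 s.
At the end, for the whole second after the job is handed in: Fingers still holding the gauge, steady (under 20 mm/s); plunger tip on the red spot within 8 mm of its centre up and across the slope, pressing over 1 N and pressed in 3 to 13 mm; gauge axis within 0.14 rad (8 degrees) of square to the sloping plate (all of step 2 and contact force between the fingers and gauge above 2 N and linear speed of gauge below 0.02 m/s); the arm keeps its last pose, push and grip.
It fails at once if the gauge is pushed hard on the rack or cradle (over 15 N) (contact force between gauge and cradle above 15 N).
It fails at once if the robot itself presses on the cradle or the rack (over 3 N) (contact force between any of the fingers, the arm and cradle above 3 N).
It fails at once if a bystander is moved more than 30 mm (distance of any of sparebox, bottle, beaker, tuberack, boxlid, jar, marker from where it was at the start of the episode above 0.03 m).
It also fails if it takes over 38 s, if anything falls off the work surface, if the arm or the gripper's body presses on something with over 40 N, if the wrist force passes 120 N, or if a joint passes its speed limit or range.

ROBOT

A 7-joint arm with a two-finger parallel gripper is mounted at the origin on the work surface. World frame = base frame: x ahead of the robot, y to its left, z up, the work surface at z = 0. Lengths are in m, angles in rad, forces in N, time in s.
With the tool pointing down it reaches from about 0.425 to 0.925 m from the base axis. Payload 6.8 kg.
Tool frame: the origin (TCP) lies at the very end of the fingers, on their centre line; the grasp point (between the pads) lies 19 mm behind it; z points along the fingers, y is the line along which they close (so a half turn about z gives the same grasp; the last joint's range is limited). The gripper opens to 85 mm and grips with 20 to 120 N. Pads are 22 mm wide; open, the fingers measure 114 mm over their backs; the gripper's body (76 mm by 85 mm) begins 54 mm behind the grasp point. The pads swing forward as they close: fully open they stand 13 mm farther back than shut.
Start: joints at [1.148, 0.477, 0.022, 1.555, -0.011, 1.109, -0.083], TCP at [0.209, -0.642, 0.231] pointing down, gripper open.
Joint ranges: [-2.96, 2.96], [-0.34, 2.1], [-1.41, 1.46], [0.24, 2.44], [-1.37, 4.51], [0.17, 1.92], [-2.96, 2.96]. Speed limits (rad/s): [2.39, 2.39, 3.14, 3.14, 3.14, 3.14, 3.14].

INTERFACE

Orientations are given as a unit quaternion [w, x, y, z].
In Python, from station import bot gives the robot as it stands. The module is installed in compiled form; this text tells all that it offers.
- The arm moves only by the shell command python3 -m jog 'ROWS' [OPENING] [FORCE]. ROWS is JSON, a list of rows, each a list of 4 numbers: the shift along the tool's x, y, z in cm, then the turn about the tool's z in rad. In form: [[x, y, z, spin], ...]. A call has 1 to 20 rows; each row is the pose to reach, as a shift and turn from the pose commanded when the call began, along the tool's axes at that moment; what a row does not reach only later rows make up. A row lasts 1/12 s, in which the tool goes at most 41.7 mm and 7.16 degrees, less where a joint would pass 70% of its speed; a pose out of reach is approached as far as the arm can. A call with a gripper value outside its range is refused whole. OPENING is the closure, from -1 (fully open) to 1 (shut), set as the call begins (- or left out, the last holds). The fingers move at their own pace and stop on an object; FORCE is the grip in N (left out, the last holds). Time passes only in rows, so rows that repeat a pose let the fingers close. It gives the time, the measured TCP pose, the force, the opening and the grip force at its end, in the units of the state.
- bot.get_obs(): the state, without advancing time (a new reading comes with each control period).
- bot.read_camera(name): name is "scene" or "top"; returns a dict with "pixels" (400x640x3 uint8, red, green, blue), "depth" (400x640 float32, m along the optical axis (not along the pixel's ray), 0 where there is no reading), "fovy" (degrees; the focal length in pixels is half the picture's height over the tangent of half this angle, whatever the lens; pixels are square), "cx", "cy" (the principal point, pixels), "pose" (4x4, takes a point from camera to world coordinates). Camera axes: x right, y down, z forward; pixel columns grow to the right and rows downward; lengths in m; the calibration is good to about 2 mm. A picture is of the moment at which its call begins.
- bot.hand_in(): hands the job in; it is judged then, once.
The state is a dict: "t": time; "q": joint angles; "joint_vel": joint speeds; "joint_torque": joint torques, N m; "eef_pos": TCP position; "tool_rot": TCP orientation; "contact_force": force on the tool from outside, world axes, zero at the start; "torque": the same for the moment, N m; "gripper_width": opening from 0.0 (shut) to 1.0 (fully open); "grasp_force": force on a finger pad.
Only numpy, scipy, OpenCV 4.12 (cv2) and the standard library are available. Lean on these libraries where they do the work, as an engineer would, in place of code of your own. Each camera call takes 0.05 s, during which the arm holds its last target. There are 200 camera calls.

## Working session

There is one attempt and no reset: what is moved stays moved. The work goes in short steps, Python scripts to look and compute and a shell command to move; the robot and the scene stay as the last step left them, time stands still between calls to the robot, and variables do not carry over. Pictures are saved under pics/ and viewed, at most 10 in all, crops included, and the job is handed in when it is done.

```bash
mkdir -p pics; ls; cat > h.py <<'E'
from station import bot
import numpy as np, cv2
def cam(n):
    c=bot.read_camera(n); c['f']=200/np.tan(np.radians(c['fovy'])/2); return c
def pts(c):
    v,u=np.mgrid[:400,:640]; d=c['depth']
    P=np.stack([(u-c['cx'])/c['f']*d,(v-c['cy'])/c['f']*d,d],-1)
    return P@c['pose'][:3,:3].T+c['pose'][:3,3]
def ray(c,u,v,z):
    r=c['pose'][:3,:3]@np.array([(u-c['cx'])/c['f'],(v-c['cy'])/c['f'],1]); o=c['pose'][:3,3]
    return o+r*(z-o[2])/r[2]
E
python3 - <<'E'
from h import *
for n in('scene','top'):
    c=cam(n); cv2.imwrite(f'pics/{n}.png',c['pixels'][:,:,::-1]); np.savez(f'{n}.npz',**c); print(n,c['fovy'],c['cx'],c['cy'],c['pose'].round(3).tolist())
o=bot.get_obs(); print({k:np.round(v,3).tolist() for k,v in o.items()})
E
```

```text
pics
scene 49.399250737646405 324.4721533824419 201.89685367277028 [[-0.78, 0.467, -0.417, 1.174], [0.626, 0.602, -0.496, 0.677], [0.02, -0.648, -0.761, 1.168], [0.0, 0.0, 0.0, 1.0]]
top 53.074840972695924 319.1101722649163 197.162286946818 [[0.002, -0.984, 0.178, 0.352], [-1.0, 0.003, 0.025, -0.039], [-0.026, -0.178, -0.984, 1.307], [0.0, 0.0, 0.0, 1.0]]
{'t': 0.1, 'q': [1.148, 0.478, 0.022, 1.556, -0.012, 1.109, -0.083], 'joint_vel': [0.002, -0.004, 0.0, -0.001, 0.001, -0.001, 0.001], 'joint_torque': [0.005, -59.776, 1.613, -28.195, 0.013, 0.005, 0.0], 'eef_pos': [0.209, -0.641, 0.23], 'tool_rot': [-0.001, 0.988, 0.157, -0.0], 'contact_force': [0.363, -0.465, 0.26], 'torque': [-0.019, 0.041, 0.031], 'grasp_force': 0.0, 'gripper_width': 0.999}
```

View pics/scene.png

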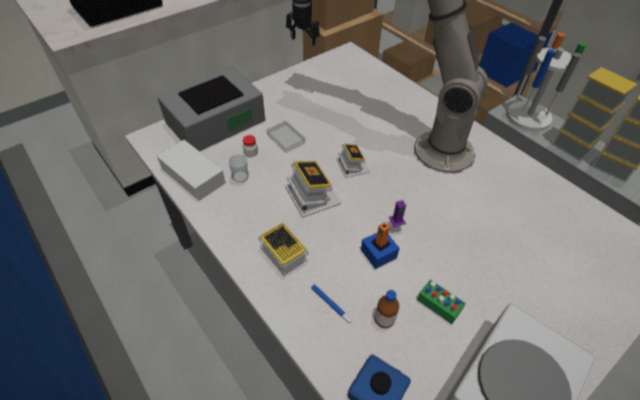

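View pics/top.png

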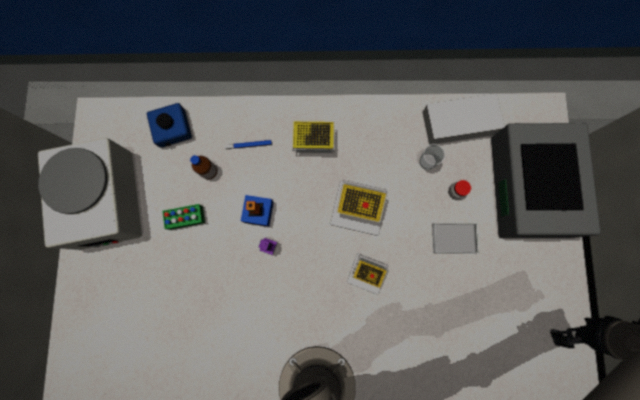

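The pictures show the gauge at top (257,207), its stand at (257,210), the large cradle at (361,206) with its red spot at (366,205), the small decoy cradle at (370,273) and the purple decoy at (268,245). Moves can't tilt the tool, so the gauge has to pivot between the pads. I'll measure next.

```bash
python3 - <<'E'
from h import *
for n in('top','scene'):
    c=dict(np.load(n+'.npz')); P=pts(c); H=cv2.cvtColor(c['pixels'],cv2.COLOR_RGB2HSV).astype(int); h,s,v=H[...,0],H[...,1],H[...,2]
    box={'top':dict(st=(235,190,285,235),sp=(335,180,390,235)),'scene':dict(st=(355,215,405,270),sp=(285,155,345,215))}[n]
    def comp(m,b):
        M=np.zeros((400,640),np.uint8); x0,y0,x1,y1=b; M[y0:y1,x0:x1]=m[y0:y1,x0:x1]; return M>0
    for name,m,b in(('stand',(h>105)&(h<125)&(s>130)&(v>40),'st'),('orange',((h<14)&(s>130)&(v>60)),'st'),('spot',((h<6)|(h>174))&(s>150)&(v>80),'sp'),('yellow',(h>20)&(h<32)&(s>130)&(v>90),'sp')):
        M=comp(m,box[b]); Q=P[M]; Q=Q[c['depth'][M]>0]; ys,xs=np.nonzero(M)
        print(n,name,M.sum(),'uv',xs.mean().round(1),ys.mean().round(1),'med',np.median(Q,0).round(3),'p5',np.percentile(Q,5,0).round(3),'p95',np.percentile(Q,95,0).round(3))
        if name=='yellow':
            A=np.c_[Q[:,:2],np.ones(len(Q))]; w=np.ones(len(Q),bool)
            for _ in range(6):
                k=np.linalg.lstsq(A[w],Q[w,2],rcond=None)[0]; w=abs(A@k-Q[:,2])<.004
            print(' plane',k.round(3),w.sum(),'tilt',np.degrees(np.arctan(np.hypot(*k[:2]))).round(1),'uphill yaw',np.degrees(np.arctan2(k[1],k[0])).round(1))
        if name=='stand':
            T=Q[abs(Q[:,2]-.06)<.006]; r=cv2.minAreaRect((T[:,:2]*1000).astype(np.float32)); print(' top rect mm',r)
        if name=='spot': print(' ray@.108',ray(c,xs.mean(),ys.mean(),.108).round(4))
        if name=='orange':
            T=Q[Q[:,2]>.14]; 
            if len(T): print(' top',len(T),T.mean(0).round(4),T.min(0).round(3),T.max(0).round(3),cv2.minAreaRect((T[:,:2]*1000).astype(np.float32)))
    for nm,b in(('g',box['st']),('c',box['sp'])):
        x0,y0,x1,y1=b; im=c['pixels'][y0-5:y1+5,x0-5:x1+5,::-1]; cv2.imwrite(f'pics/{n}_{nm}.png',cv2.resize(im,(390,290),interpolation=cv2.INTER_CUBIC))
a=[cv2.imread(f'pics/{n}_{m}.png') for n in('top','scene') for m in 'gc']
cv2.imwrite('pics/crops.png',np.vstack([np.hstack(a[:2]),np.hstack(a[2:])]))
E
```

```text
top stand 508 uv 258.0 211.5 med [0.525 0.18  0.061] p5 [0.496 0.151 0.054] p95 [0.575 0.231 0.066]
 top rect mm ((536.8856811523438, 193.05712890625), (86.38578796386719, 83.89656829833984), 80.920654296875)
top orange 29 uv 251.0 204.7 med [0.541 0.193 0.151] p5 [0.527 0.18  0.142] p95 [0.547 0.203 0.154]
 top 29 [0.5391 0.1914 0.1499] [0.524 0.18  0.141] [0.547 0.203 0.154] ((536.190673828125, 191.29896545410156), (22.50000762939453, 23.55770492553711), 3.66255259513855)
top spot 21 uv 365.1 204.8 med [ 0.544 -0.147  0.109] p5 [ 0.539 -0.153  0.105] p95 [ 0.55  -0.141  0.113]
 ray@.108 [ 0.5448 -0.1472  0.108 ]
top yellow 638 uv 362.3 202.9 med [ 0.549 -0.141  0.109] p5 [ 0.508 -0.197  0.095] p95 [ 0.596 -0.074  0.128]
 plane [ 0.36  -0.091 -0.101] 467 tilt 20.3 uphill yaw -14.2
scene stand 670 uv 379.0 251.2 med [0.559 0.216 0.058] p5 [0.507 0.158 0.015] p95 [0.581 0.238 0.065]
 top rect mm ((538.6404418945312, 194.74111938476562), (84.33784484863281, 82.75556182861328), 81.72000885009766)
scene orange 195 uv 382.6 234.8 med [0.543 0.203 0.113] p5 [0.527 0.186 0.069] p95 [0.549 0.207 0.153]
 top 64 [0.5384 0.1974 0.1504] [0.525 0.184 0.14 ] [0.55  0.207 0.156] ((536.8161010742188, 195.93911743164062), (23.003673553466797, 25.2985782623291), 84.50951385498047)
scene spot 9 uv 311.3 170.9 med [ 0.544 -0.146  0.111] p5 [ 0.539 -0.151  0.108] p95 [ 0.549 -0.141  0.116]
 ray@.108 [ 0.5417 -0.149   0.108 ]
scene yellow 205 uv 311.0 176.7 med [ 0.57  -0.122  0.12 ] p5 [ 0.521 -0.188  0.1  ] p95 [ 0.598 -0.069  0.131]
 plane [ 0.382 -0.064 -0.107] 157 tilt 21.2 uphill yaw -9.5
```

View pics/crops.png

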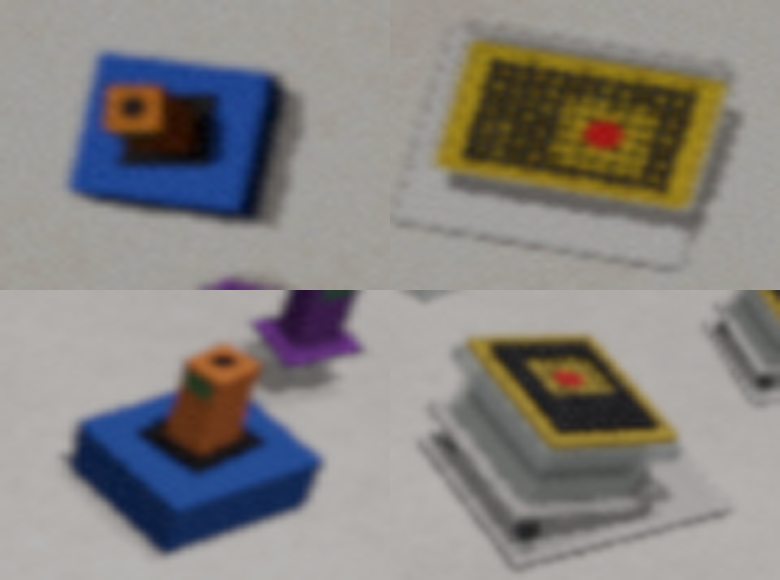

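The crops confirm it: the gauge is seated upright in the stand at about (0.538, 0.194), roughly square to world x/y. The spot is at (0.544, -0.147, 0.108), with uphill at a yaw of about -12°. Plane tilt of 20–21° and heights of 0.06, 0.108 and 0.15 match the given sizes.

Plan:
1. Grip with the closing axis along world y.
2. Lift until the plunger is still in the hole, then drag the tool toward -x so the gauge pivots 20° in the pads.

```bash
python3 -m jog '[[38.2,-23.4,0,0.315],[38.2,-23.4,0,0.315],[38.2,-23.4,0,0.315],[38.2,-23.4,0,0.315],[38.2,-23.4,0,0.315],[38.2,-23.4,0,0.315],[38.2,-23.4,0,0.315],[38.2,-23.4,0,0.315],[38.2,-23.4,0,0.315],[38.2,-23.4,0,0.315],[38.2,-23.4,0,0.315],[38.2,-23.4,0,0.315],[38.2,-23.4,0,0.315]]' -1 20
python3 - <<'E'
from h import *
from scipy.spatial.transform import Rotation as R
o=bot.get_obs(); M=R.from_quat(np.roll(o['tool_rot'],-1)).as_matrix(); print(M.round(3),(M.T@(np.array([.538,.194,.2])-o['eef_pos'])*100).round(2))
E
```

```text
t: 1.18
eef_pos: [0.501, -0.2987, 0.2309]
tool_rot: [-0.0, 1.0, 0.002, -0.0]
contact_force: [0.0, -0.9, 0.6]
gripper_width: 0.998
grasp_force: 0.0
[[ 1.     0.005 -0.   ]
 [ 0.005 -1.     0.001]
 [-0.    -0.001 -1.   ]] [  3.93 -49.25   3.13]
```

```bash
python3 -m jog '[[3.9,-49.2,2,0],[3.9,-49.2,2,0],[3.9,-49.2,2,0],[3.9,-49.2,2,0],[3.9,-49.2,2,0],[3.9,-49.2,2,0],[3.9,-49.2,2,0],[3.9,-49.2,2,0],[3.9,-49.2,2,0],[3.9,-49.2,2,0],[3.9,-49.2,2,0],[3.9,-49.2,2,0],[3.9,-49.2,2,0],[3.9,-49.2,2,0],[3.9,-49.2,2,0]]'
python3 - <<'E'
from h import *
c=cam('scene'); P=pts(c)
im=c['pixels'][130:290,290:490,::-1]; cv2.imwrite('pics/pre.png',cv2.resize(im,(800,600)[:2],interpolation=cv2.INTER_CUBIC))
from scipy.spatial.transform import Rotation as R
o=bot.get_obs(); M=R.from_quat(np.roll(o['tool_rot'],-1)).as_matrix(); print(o['q'].round(2),(M.T@(np.array([.538,.194,.103])-o['eef_pos'])*100).round(2))
E
```

```text
t: 2.43
eef_pos: [0.5392, 0.1886, 0.2108]
tool_rot: [0.001, 1.0, -0.001, -0.0]
contact_force: [0.5, -1.0, 0.0]
gripper_width: 1.001
grasp_force: 0.0
[-0.19  0.35 -0.31  1.81  0.13  1.   -2.13] [-0.13 -0.62 10.79]
```

View pics/pre.png

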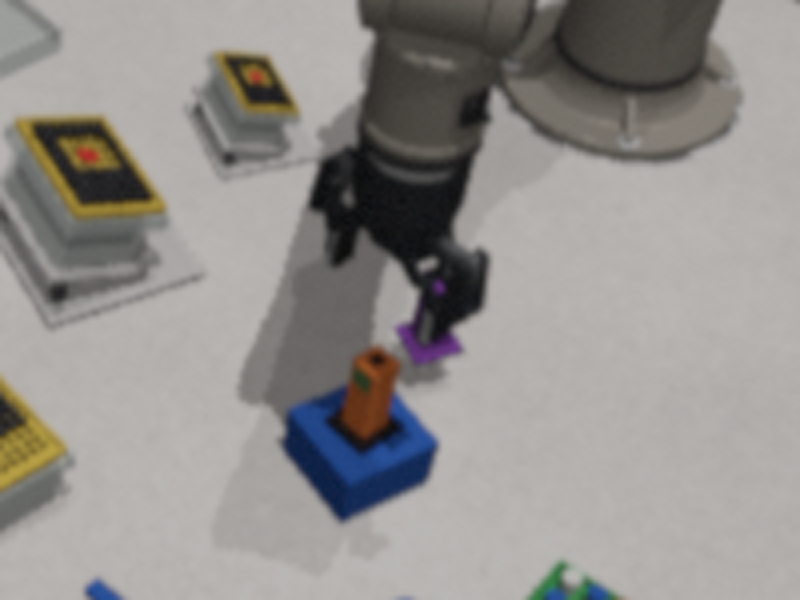

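The gripper is open above the gauge (gauge at about pixel (372,395) of the crop) and the fingers are on either side along y. Next I descend and close.

```bash
python3 -m jog '[[-0.2,0,3,0],[-0.2,0,6,0],[-0.2,0,9,0],[-0.2,0,10.8,0],[-0.2,0,10.8,0],[-0.2,0,10.8,0]]' -1 20
python3 -m jog '[[0,0,0,0],[0,0,0,0],[0,0,0,0],[0,0,0,0],[0,0,0,0],[0,0,0,0],[0,0,0,0],[0,0,0,0],[0,0,0,0],[0,0,0,0],[0,0,0,0],[0,0,0,0]]' 1 30
```

```text
t: 2.98
eef_pos: [0.5368, 0.1886, 0.1029]
tool_rot: [0.001, 1.0, -0.002, -0.001]
contact_force: [0.2, -0.3, 0.6]
gripper_width: 0.997
grasp_force: 0.0
t: 3.98
eef_pos: [0.5373, 0.1912, 0.104]
tool_rot: [-0.0, 1.0, -0.0, 0.0]
contact_force: [-0.5, 0.3, 5.4]
gripper_width: 0.3
grasp_force: 37.4
```

```bash
python3 -m jog '[[0,0,-1,0],[0,0,-2,0],[0,0,-2.5,0],[0,0,-2.5,0]]' 1 20
python3 -m jog '[[-0.4,0,0,0],[-0.8,0,0,0],[-1.2,0,0,0],[-1.6,0,0,0],[-2,0,0,0],[-2,0,0,0]]'
python3 -m jog '[[-0.4,0,0,0],[-0.8,0,0,0],[-1.2,0,0,0],[-1.6,0,0,0],[-1.9,0,0,0],[-1.9,0,0,0]]'
python3 - <<'E'
from h import *
a=[]
for n,(x,y) in(('scene',(340,175)),('top',(215,160))):
    im=cam(n)['pixels'][y:y+100,x:x+80,::-1]; a.append(cv2.resize(im,(400,500),interpolation=cv2.INTER_CUBIC))
cv2.imwrite('pics/tilt.png',np.hstack(a))
E
```

```text
t: 4.32
eef_pos: [0.5379, 0.1913, 0.13]
tool_rot: [-0.001, 1.0, -0.0, 0.001]
contact_force: [0.5, 0.3, -0.0]
gripper_width: 0.306
grasp_force: 36.4
t: 4.82
eef_pos: [0.5165, 0.1912, 0.1284]
tool_rot: [-0.0, 1.0, 0.0, 0.0]
contact_force: [3.2, 1.4, -1.5]
gripper_width: 0.3
grasp_force: 36.5
t: 5.32
eef_pos: [0.4972, 0.191, 0.1285]
tool_rot: [0.0, 1.0, 0.0, -0.0]
contact_force: [2.7, 0.7, -0.6]
gripper_width: 0.3
grasp_force: 36.6
```

View pics/tilt.png

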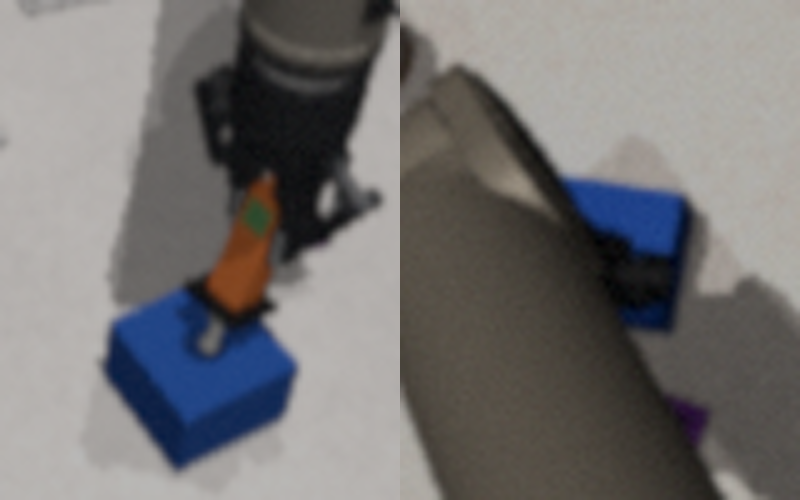

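The gauge leans about 20° in the pads, with the top toward -x and the plunger still in the hole (nose at crop pixel (210,335)). Next I lift clear and measure the tilt.

```bash
python3 -m jog '[[0,0,-2,0],[0,0,-5,0],[0,0,-8,0],[0,0,-11,0],[0,0,-13,0],[0,0,-13,0],[0,0,-13,0]]' 1 40
cat > tilt.py <<'E'
from h import *
import sys
x0,y0,x1,y1=map(int,sys.argv[1:5])
c=cam('scene'); P=pts(c); H=cv2.cvtColor(c['pixels'],cv2.COLOR_RGB2HSV).astype(int); h,s,v=H[...,0],H[...,1],H[...,2]
M=np.zeros((400,640),bool); M[y0:y1,x0:x1]=True
O=M&(h<14)&(s>110)&(v>50); W=M&(s<40)&(v>120)
o=bot.get_obs(); g=o['eef_pos']+np.array([0,0,.019]); print('tcp',o['eef_pos'].round(4),'uv',[a.mean().round(1) for a in np.nonzero(O)[::-1]])
Q=P[O]; Q=Q[np.linalg.norm(Q-g,axis=1)<.08]; m=Q.mean(0); w,V=np.linalg.eigh(np.cov(Q.T)); a=V[:,2]*np.sign(V[2,2])
print(len(Q),'mean',m.round(4),'axis',a.round(3),'tilt',np.degrees(np.arccos(a[2])).round(1),'sd mm',(np.sqrt(w)*1000).round(1))
im=c['pixels'][y0:y1,x0:x1,::-1]; k=min(800/(x1-x0),600/(y1-y0)); cv2.imwrite(sys.argv[5],cv2.resize(im,None,fx=k,fy=k,interpolation=cv2.INTER_CUBIC))
E
python3 tilt.py 330 130 430 230 pics/lift.png
```

```text
t: 6.0
eef_pos: [0.4971, 0.1907, 0.2584]
tool_rot: [0.0, 1.0, -0.0, -0.0]
contact_force: [-1.1, -0.0, -1.3]
gripper_width: 0.3
grasp_force: 40.7
tcp [0.4965 0.1903 0.2572] uv [np.float64(392.9), np.float64(196.6)]
223 mean [0.5148 0.1946 0.2593] axis [-0.241 -0.059  0.969] tilt 14.4 sd mm [ 5.5  8.6 25.8]
```

View pics/lift.png

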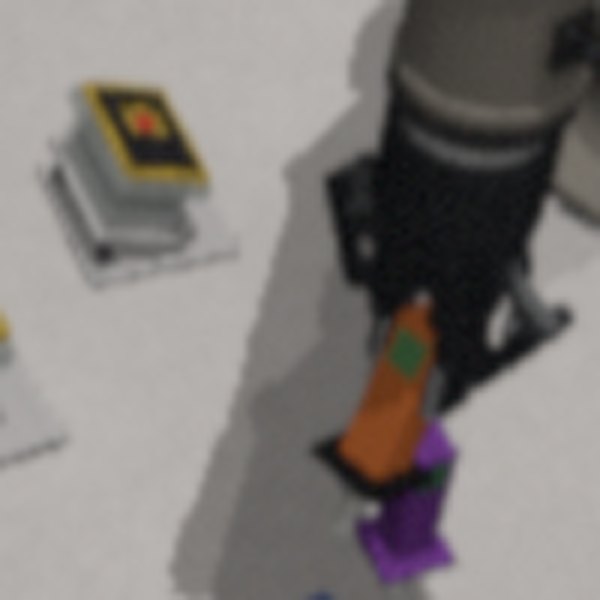

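```bash
cat > ax.py <<'E'
from h import *
import sys
x0,y0,x1,y1=map(int,sys.argv[1:5]); 
from scipy.spatial.transform import Rotation as R
o=bot.get_obs(); T=R.from_quat(np.roll(o['tool_rot'],-1)).as_matrix(); g=o['eef_pos']-T[:,2]*.019; n=T[:,1]
c=cam('scene'); H=cv2.cvtColor(c['pixels'],cv2.COLOR_RGB2HSV).astype(int); h,s,v=H[...,0],H[...,1],H[...,2]
M=np.zeros((400,640),bool); M[y0:y1,x0:x1]=True
M&=(((h<16)&(s>110))|((h>35)&(h<85)&(s>50)))&(v>40)
M=cv2.morphologyEx(M.astype(np.uint8),cv2.MORPH_OPEN,np.ones((3,3)))
l,L,st,_=cv2.connectedComponentsWithStats(M); M=L==1+np.argmax(st[1:,4])
rows=np.nonzero(M.any(1))[0]; print('rows',rows[0],rows[-1])
r=rows[4:-8]; e=np.array([[np.nonzero(M[k])[0][0]-.5,np.nonzero(M[k])[0][-1]+.5] for k in r]); print([tuple(a) for a in e])
def hit(u,v):
    d=c['pose'][:3,:3]@np.array([(u-c['cx'])/c['f'],(v-c['cy'])/c['f'],1]); p=c['pose'][:3,3]; return p+d*((g-p)@n)/(d@n)
for i in(0,1,2):
    x=e.mean(1) if i==2 else e[:,i]; k=np.polyfit(r,x,1); a=hit(np.polyval(k,r[0]),r[0]); b=hit(np.polyval(k,r[-1]),r[-1]); d=(a-b)/np.linalg.norm(a-b)
    print('LRM'[i],'tilt',np.degrees(np.arctan2(-d@T[:,0],d[2])).round(1),'resid',np.std(np.polyval(k,r)-x).round(2),'axis offset along tool x at pad height mm',((b+d*(g[2]-b[2])/d[2]-g)@T[:,0]*1000).round(1))
E
python3 ax.py 360 175 430 220
```

```text
rows 192 210
[(np.float64(390.5), np.float64(399.5)), (np.float64(389.5), np.float64(399.5)), (np.float64(389.5), np.float64(399.5)), (np.float64(388.5), np.float64(399.5)), (np.float64(388.5), np.float64(399.5)), (np.float64(387.5), np.float64(399.5)), (np.float64(386.5), np.float64(399.5))]
L tilt 31.2 resid 0.28 axis offset along tool x at pad height mm 32.8
R tilt -12.0 resid 0.0 axis offset along tool x at pad height mm -2.2
M tilt 5.7 resid 0.14 axis offset along tool x at pad height mm 11.2
```

```bash
sed -i 's/^M&=.*/M\&=(((h<16)\&(s>90))|((h>35)\&(h<90)\&(s>25)))\&(v>30)/; s/^M=cv2.morph.*/M=cv2.morphologyEx(M.astype(np.uint8),cv2.MORPH_CLOSE,np.ones((5,5)))/; s/rows\[4:-8\]/rows[6:-9]/; s/print(\[tuple.*$/print(e.tolist())/' ax.py; python3 ax.py 360 175 430 220
python3 - <<'E'
from h import *
c=cam('scene'); im=c['pixels'][176:216,375:415,::-1]; cv2.imwrite('pics/z.png',cv2.resize(im,(600,600),interpolation=cv2.INTER_NEAREST))
H=cv2.cvtColor(c['pixels'],cv2.COLOR_RGB2HSV)
for r in range(182,214,3): print(r,[tuple(x.tolist()) for x in H[r,382:406:2]])
E
```

```text
rows 180 211
[[394.5, 402.5], [393.5, 402.5], [393.5, 402.5], [392.5, 402.5], [392.5, 402.5], [391.5, 401.5], [391.5, 401.5], [391.5, 400.5], [390.5, 400.5], [390.5, 400.5], [389.5, 400.5], [389.5, 400.5], [388.5, 400.5], [388.5, 400.5], [387.5, 400.5], [387.5, 400.5], [386.5, 399.5]]
L tilt 18.8 resid 0.29 axis offset along tool x at pad height mm 37.5
R tilt -3.2 resid 0.41 axis offset along tool x at pad height mm -12.5
M tilt 6.9 resid 0.22 axis offset along tool x at pad height mm 9.8
182 [(12, 11, 119), (18, 13, 102), (12, 12, 103), (15, 10, 100), (10, 8, 98), (150, 6, 45), (150, 11, 23), (10, 170, 69), (11, 190, 102), (10, 162, 93), (8, 41, 25), (110, 35, 22)]
185 [(15, 9, 120), (15, 10, 103), (8, 10, 104), (12, 12, 105), (0, 8, 98), (30, 5, 56), (10, 56, 55), (22, 134, 74), (16, 161, 90), (11, 190, 106), (9, 162, 55), (105, 46, 22)]
188 [(12, 12, 107), (15, 10, 102), (12, 12, 103), (12, 12, 104), (8, 11, 95), (0, 13, 60), (17, 127, 76), (58, 93, 74), (59, 96, 74), (30, 106, 70), (14, 162, 55), (150, 13, 19)]
191 [(15, 10, 104), (15, 10, 103), (15, 15, 104), (12, 12, 104), (12
[... 718 characters left out ...]
), (11, 189, 127), (11, 196, 130), (12, 191, 132), (11, 188, 134), (11, 196, 121), (11, 185, 110), (155, 130, 98), (140, 153, 127), (139, 84, 140)]
206 [(10, 11, 70), (165, 18, 28), (2, 99, 36), (11, 185, 102), (11, 193, 131), (11, 186, 133), (11, 191, 128), (11, 194, 112), (1, 134, 93), (141, 152, 116), (139, 148, 107), (138, 124, 103)]
209 [(15, 10, 102), (12, 13, 98), (10, 13, 58), (165, 22, 23), (9, 166, 66), (11, 189, 112), (10, 187, 90), (9, 166, 66), (9, 66, 27), (120, 12, 22), (69, 90, 54), (108, 16, 78)]
212 [(8, 10, 105), (8, 10, 102), (23, 10, 99), (30, 7, 69), (60, 7, 35), (60, 12, 21), (135, 43, 24), (138, 100, 33), (137, 139, 55), (133, 108, 64), (138, 122, 71), (147, 21, 123)]
```

View pics/z.png

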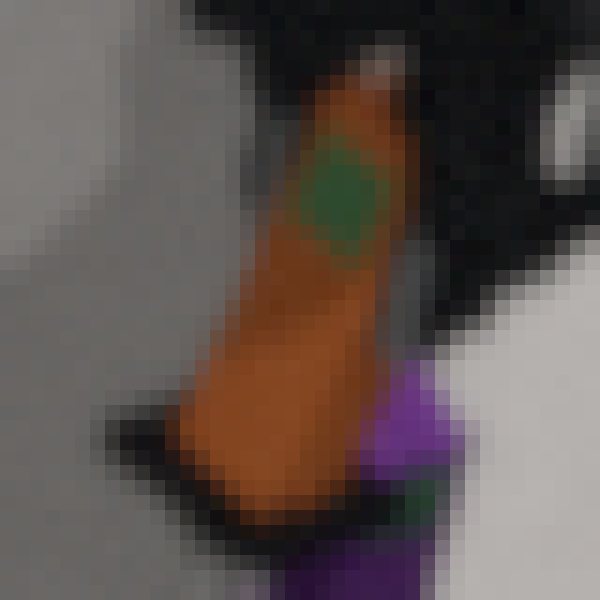

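The left edge (the +x/-y body corner) reads a tilt of 18.8°; the right edge is hidden by the finger. That agrees with the 20° geometry. Next I go above the spot and turn 0.21 rad to the cradle's yaw.

```bash
python3 -m jog '[[-0.5,3,0,0.1],[-0.5,6,0,0.21],[-0.5,9,0,0.21],[-0.5,12,0,0.21],[-0.5,15,0,0.21],[-0.5,18,0,0.21],[-0.5,21,0,0.21],[-0.5,24,0,0.21],[-0.5,27,0,0.21],[-0.5,30,0,0.21],[-0.5,32.6,0,0.21],[-0.5,32.6,2,0.21],[-0.5,32.6,2,0.21],[-0.5,32.6,2,0.21]]'
cat > go.py <<'E'
from h import *
from scipy.spatial.transform import Rotation as R
o=bot.get_obs(); T=R.from_quat(np.roll(o['tool_rot'],-1)).as_matrix()
sp=np.array([.544,-.147,.108]); th=np.radians(20); yw=np.radians(-12); a=np.array([-np.sin(th)*np.cos(yw),-np.sin(th)*np.sin(yw),np.cos(th)])
print('tool x',T[:,0].round(3),'q',o['q'].round(2),'tip',(o['eef_pos']+[0,0,.019]-.1065*a).round(4))
for h in(.05,.015,0,-.008): print(h,'shift cm',(T.T@(sp+a*(.1065+h)-[0,0,.019]-o['eef_pos'])*100).round(2))
E
python3 go.py; python3 tilt.py 270 110 350 210 pics/over.png; python3 ax.py 290 110 350 200
```

```text
t: 7.37
eef_pos: [0.4914, -0.1344, 0.2366]
tool_rot: [-0.0, 0.994, -0.105, -0.002]
contact_force: [1.2, 0.3, -0.4]
gripper_width: 0.3
grasp_force: 40.6
tool x [ 0.978 -0.208 -0.005] q [ 0.22  0.21 -0.09  1.93  0.02  1.01 -1.66] tip [ 0.527  -0.1419  0.1555]
0.05 shift cm [0.06 0.14 0.06]
0.015 shift cm [1.27 0.14 3.34]
0 shift cm [1.79 0.14 4.75]
-0.008 shift cm [2.07 0.14 5.5 ]
tcp [ 0.4923 -0.1339  0.2376] uv [np.float64(321.1), np.float64(146.7)]
134 mean [ 0.5099 -0.1307  0.2303] axis [-0.234 -0.031  0.972] tilt 13.7 sd mm [ 5.2  8.2 21.7]
rows 125 151
[[322.5, 326.5], [322.5, 326.5], [321.5, 326.5], [321.5, 326.5], [320.5, 326.5], [320.5, 325.5], [320.5, 325.5], [319.5, 325.5], [319.5, 325.5], [319.5, 325.5], [318.5, 326.5], [318.5, 327.5]]
L tilt 19.2 resid 0.27 axis offset along tool x at pad height mm 20.3
R tilt -0.6 resid 0.62 axis offset along tool x at pad height mm 0.7
M tilt 9.0 resid 0.33 axis offset along tool x at pad height mm 9.9
```

View pics/over.png

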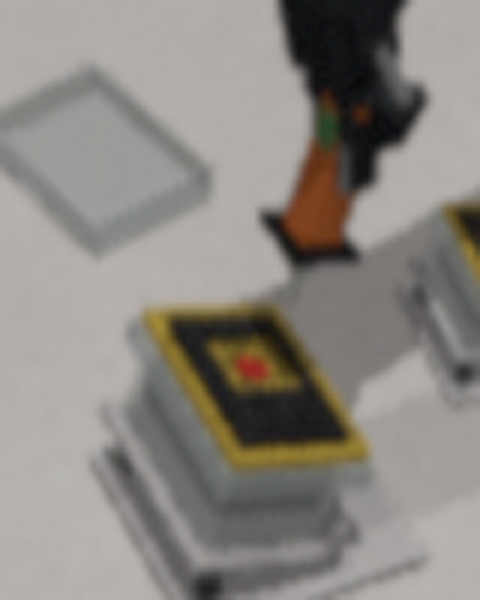

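The gauge hangs above and to the right of the spot (spot at crop (252,368), collar at about (310,245)), tilted 19° by the left edge. I'll check the predicted collar and tip pixels, then approach to 15 mm.

```bash
cat > chk.py <<'E'
from h import *
import sys
from scipy.spatial.transform import Rotation as R
o=bot.get_obs(); T=R.from_quat(np.roll(o['tool_rot'],-1)).as_matrix(); th=np.radians(float(sys.argv[1])); a=-np.sin(th)*T[:,0]-np.cos(th)*T[:,2]; g=o['eef_pos']-T[:,2]*.019
c=cam('scene'); 
def pr(p): q=c['pose'][:3,:3].T@(p-c['pose'][:3,3]); return (c['cx']+c['f']*q[0]/q[2],c['cy']+c['f']*q[1]/q[2])
x0,y0=290,125; im=cv2.resize(c['pixels'][y0:y0+60,x0:x0+50,::-1],(500,600),interpolation=cv2.INTER_CUBIC); raw=im.copy()
def dot(p,col,im=im): u,v=pr(p); cv2.circle(im,(int((u-x0+.5)*10),int((v-y0+.5)*10)),3,col,-1)
b=T[:,1]; e=np.cross(b,a)
for i in(-1,1):
    for j in(-1,1): dot(g-.0625*a+.022*(i*b+j*e),(0,255,0)); dot(g-.0565*a+.013*(i*b+j*e),(255,255,0)); dot(g+.0275*a+.013*(i*b+j*e),(255,255,0))
dot(g-.1065*a,(255,0,255)); dot(np.array([.544,-.147,.108]),(255,0,0))
cv2.imwrite(sys.argv[2],cv2.resize(np.hstack([raw,im]),(800,480)))
E
python3 -m jog '[[0.4,0.1,1,0],[0.8,0.1,2.2,0],[1.2,0.1,3.2,0],[1.2,0.1,3.2,0],[1.2,0.1,3.2,0],[1.2,0.1,3.2,0]]'
python3 chk.py 20 pics/chk.png; python3 go.py
```

```text
t: 7.97
eef_pos: [0.5044, -0.1384, 0.2061]
tool_rot: [-0.0, 0.994, -0.105, -0.0]
contact_force: [0.4, -0.2, -0.9]
gripper_width: 0.303
grasp_force: 40.6
tool x [ 0.978 -0.209  0.   ] q [ 0.22  0.26 -0.09  1.94  0.03  0.95 -1.66] tip [ 0.5401 -0.1461  0.1254]
0.05 shift cm [-1.31  0.01 -2.96]
0.015 shift cm [-0.12  0.01  0.33]
0 shift cm [0.4  0.01 1.74]
-0.008 shift cm [0.67 0.01 2.49]
```

View pics/chk.png

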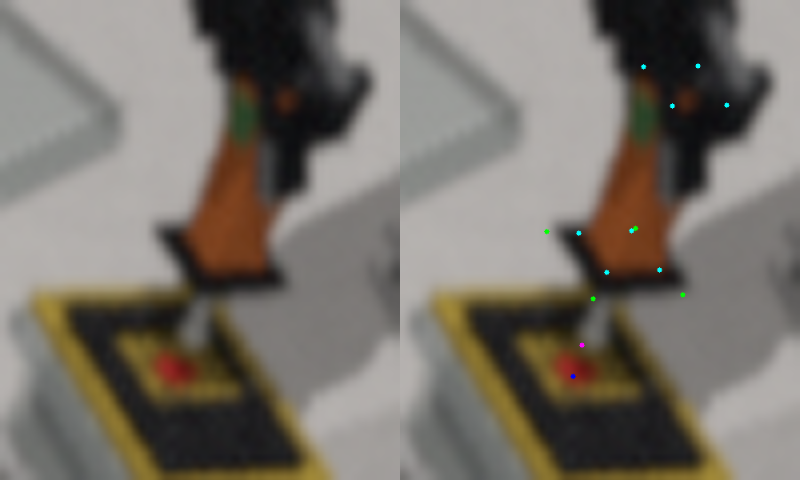

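Predicted and actual corners agree to about 1 px (3 mm). The gauge sits about 2 mm short of the prediction toward -x/+y, and the plunger is directly above the red spot. I'll correct by 2 mm and approach along the axis.

```bash
python3 -m jog '[[0.3,0.1,0.3,0],[0.4,0.1,0.7,0],[0.5,0.1,1.1,0],[0.5,0.1,1.4,0],[0.5,0.1,1.4,0],[0.5,0.1,1.4,0]]'; python3 go.py
python3 -m jog '[[0.05,0,0.15,0],[0.1,0,0.3,0],[0.1,0,0.3,0],[0.1,0,0.3,0],[0.1,0,0.3,0]]'; python3 -m jog '[[0.05,0,0.15,0],[0.1,0,0.3,0],[0.1,0,0.3,0],[0.1,0,0.3,0],[0.1,0,0.3,0]]'; python3 go.py
```

```text
t: 8.52
eef_pos: [0.5088, -0.1405, 0.192]
tool_rot: [-0.0, 0.994, -0.105, -0.0]
contact_force: [-0.3, 0.6, -1.4]
gripper_width: 0.302
grasp_force: 40.6
tool x [ 0.978 -0.209 -0.001] q [ 0.22  0.28 -0.08  1.94  0.03  0.92 -1.66] tip [ 0.5444 -0.1481  0.1109]
0.05 shift cm [-1.78 -0.1  -4.41]
0.015 shift cm [-0.58 -0.1  -1.12]
0 shift cm [-0.07 -0.1   0.29]
-0.008 shift cm [ 0.21 -0.1   1.04]
t: 8.93
eef_pos: [0.5101, -0.1408, 0.1895]
tool_rot: [0.0, 0.994, -0.105, 0.0]
contact_force: [-0.3, -0.2, -1.5]
gripper_width: 0.299
grasp_force: 40.7
t: 9.35
eef_pos: [0.5111, -0.141, 0.1864]
tool_rot: [0.0, 0.994, -0.105, 0.0]
contact_force: [-0.8, 0.3, 0.4]
gripper_width: 0.299
grasp_force: 40.9
tool x [ 0.978 -0.209  0.   ] q [ 0.22  0.29 -0.08  1.94  0.03  0.91 -1.66] tip [ 0.5467 -0.1486  0.1053]
0.05 shift cm [-2.   -0.09 -4.97]
0.015 shift cm [-0.81 -0.1  -1.68]
0 shift cm [-0.3  -0.1  -0.27]
-0.008 shift cm [-0.02 -0.1   0.48]
```

```bash
python3 -m jog '[[0.05,0,0.15,0],[0.1,0,0.3,0],[0.15,0,0.42,0],[0.15,0,0.42,0],[0.15,0,0.42,0],[0.15,0,0.42,0],[0.15,0,0.42,0]]'; python3 -m jog '[[0,0,0,0],[0,0,0,0],[0,0,0,0],[0,0,0,0],[0,0,0,0],[0,0,0,0]]'; python3 go.py; python3 chk.py 20 pics/press.png
```

```text
t: 9.93
eef_pos: [0.5125, -0.1413, 0.1822]
tool_rot: [0.0, 0.994, -0.105, 0.0]
contact_force: [-2.0, 0.2, 3.5]
gripper_width: 0.299
grasp_force: 41.1
t: 10.43
eef_pos: [0.5125, -0.1413, 0.1821]
tool_rot: [0.0, 0.994, -0.105, 0.0]
contact_force: [-2.3, 0.5, 3.2]
gripper_width: 0.296
grasp_force: 41.1
tool x [ 0.978 -0.209  0.   ] q [ 0.22  0.3  -0.08  1.94  0.03  0.9  -1.66] tip [ 0.5481 -0.1489  0.101 ]
0.05 shift cm [-2.15 -0.1  -5.4 ]
0.015 shift cm [-0.95 -0.1  -2.11]
0 shift cm [-0.44 -0.1  -0.7 ]
-0.008 shift cm [-0.17 -0.1   0.06]
```

View pics/press.png

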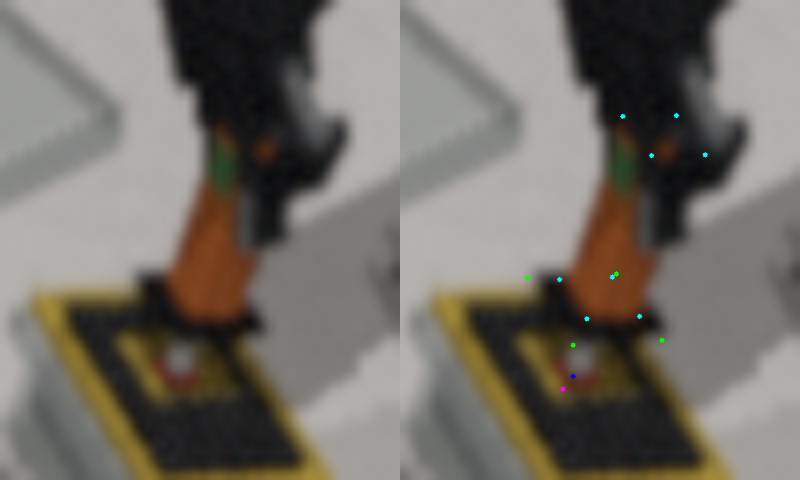

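The white plunger stands on the red disc (crop (180,360), red rim visible around it), with collar and body lines parallel to the 20° prediction. The force change of about 5 N suggests 9–10 mm of travel, so I'll back off 1 mm and hand in.

```bash
python3 -m jog '[[-0.02,0,-0.05,0],[-0.04,0,-0.1,0],[-0.04,0,-0.1,0],[-0.04,0,-0.1,0],[-0.04,0,-0.1,0],[-0.04,0,-0.1,0],[-0.04,0,-0.1,0],[-0.04,0,-0.1,0]]'; python3 -c "
from station import bot
print(bot.get_obs()['contact_force']); print(bot.hand_in())"
```

```text
t: 11.15
eef_pos: [0.5121, -0.1412, 0.1831]
tool_rot: [0.0, 0.994, -0.105, 0.0]
contact_force: [-1.6, 0.7, 3.0]
gripper_width: 0.298
grasp_force: 41.1
[-1.60084353  0.69840898  2.95994328]
the job is handed in; nothing more can be done
None
```

I handed the job in at 11.15 s, with the gauge still gripped and pressed steadily on the red spot. By my measurements it is tilted about 20° to match the plate and pressed in about 8–9 mm with roughly 4–5 N; the hand-in gave no verdict.

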